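# Free the stuck stopper of the square glaze jar

### The arm

A 6-joint arm with a two-finger parallel gripper is mounted at the origin on the work surface. World frame = base frame: x ahead of the robot, y to its left, z up, the work surface at z = 0. Lengths are in m, angles in rad, forces in N, time in s.
With the tool pointing down it reaches from about 0.275 to 0.75 m from the base axis. Payload 10.2 kg.
Tool frame: the origin (TCP) lies midway between the tips of the shut fingers; the grasp point (between the pads) lies 19 mm behind it (env.hold_point_z is the distance from the TCP to the grasp point, in m); z points along the fingers, y is the line along which they close (so a half turn about z gives the same grasp; the last joint's range is limited). The gripper opens to 85 mm and grips with 20 to 120 N. Pads are 22 mm wide; open, the fingers measure 114 mm over their backs; the gripper's body (76 mm by 85 mm) begins 54 mm behind the grasp point. The pads swing forward as they close: fully open they stand 13 mm farther back than shut.
Start: joints at [1.075, 0.313, 1.498, -0, 1.331, -0.223], TCP at [0.141, 0.506, 0.231] pointing down, gripper open.
Joint ranges: [-2.94, 2.94], [-0.97, 2.17], [0.19, 2.56], [-1.23, 4.37], [0.02, 3.11], [-2.88, 2.88]. Speed limits (rad/s): [2.39, 2.39, 3.01, 3.14, 3.14, 3.14].

### API

Orientations are given as a unit quaternion [x, y, z, w].
In Python, from bench import env, kinematics, monitor, eyes, job gives the robot as it stands. The module is installed in compiled form; this text tells all that it offers. Calls block until the motion is done:
- env.reach(position, orientation): joint-space move of the TCP to a pose.
- env.movel(position, velocity=0.15, frame=None, guard=None): straight line of the TCP; frame=None keeps the orientation; velocity is the mean speed in m/s. With guard (N) it stops when the force on the tool has changed by that much, and returns True; else False.
- env.set_joints(angles): joint-space move.
- env.release() and env.close_gripper(effort=None): open the fingers fully, or close them until they stop; effort is the grip in N (None keeps the last).
- env.hold(seconds).
- kinematics.ik(position, orientation): joint angles nearest the present ones, or None.
- monitor.sense(): the state.
- eyes.grab_frame(name): name is "scene" or "top" or "wrist"; returns a dict with "frame" (384x512x3 uint8, red, green, blue), "mtx" (3x3 intrinsics, pixels), "view" (4x4, takes a point from world to camera coordinates). Camera axes: x right, y down, z forward; pixel columns grow to the right and rows downward; lengths in m; the calibration is good to about 2 mm. A picture is of the moment at which its call begins. There is no depth.
A pose or a line that the arm cannot do raises env.MotionError and nothing moves.
- job.hand_in(): hands the job in; it is judged then, once.
The state is a dict: "clock": time; "joints": joint angles; "qvel": joint speeds; "joint_efforts": joint torques, N m; "position": TCP position; "ee_rot": TCP orientation; "contact_force": force on the tool from outside, world axes, zero at the start; "ft_torque": the same for the moment, N m; "finger_gap": opening from 0.0 (shut) to 1.0 (fully open); "gripper_force": force on a finger pad.
Only numpy, scipy, OpenCV 4.12 (cv2) and the standard library are available. Lean on these libraries where they do the work, as an engineer would, in place of code of your own. Each camera call takes 0.05 s, during which the arm holds its last target. There are 200 camera calls.

### The job

The stopper of the square jar has stuck. Take it by its flat tab, twist it about 25 degrees clockwise (seen from above), then pull upwards while you twist it back anticlockwise to about 25 degrees beyond where it sat, and draw it out of the neck at that angle. Stand it upright in the middle of the square plaster tile, setting it down rather than letting it drop.

Things in the scene. Friction and masses are not known exactly. Their poses are not given: they have to be found in the camera images.
- stopper_tab (a point): Middle of the flat tab of the SQUARE jar's white stopper (not the round ball-topped or cork-lidded jars). Tab 40 mm wide (x), 14 mm thick (y, the way to grip), 44 mm tall; this point is 22 mm above its foot. Below it: flange 50 mm across, 6 mm thick, then plug 40 mm across, 20 mm long, flat underneath, on which it stands by itself, this point then 48 mm up. z up. 0.15 kg.
- jar_mouth (a point): Centre of the square jar's round rim, 100 mm above the table, neck 62 mm across; jar 84 mm square, fixed. z up, x and y as the stopper's at the start. Stopper home: tab middle 28 mm above this point, plug 20 mm deep, so clear once raised 20 mm. A sleeve grips it until 16 mm up: some 13 N to pull straight, less while turning; 0.25 N m to turn. The anticlockwise twist must be reached while it is 3 to 17 mm up.
- tab_end (a point): Middle of one upright end of the same tab, 20 mm from the stopper's axis along its +x, at the height of the tab's middle; shows how far the stopper is turned.
- tile_top (a point): Centre of the top of the square off-white plaster tile, 100 mm square, 12 mm thick, fixed flat on the table; z up. The round white saucer near by is not the place.
Not all that is in view belongs to the job. Leave any yellow look-alike of the part that bears jar_mouth alone. Leave any red look-alike of the part that bears tile_top alone.

How it is judged:
By the outcome, as a careful person would: the job done as asked, in the order asked, and still so for the second after the job is handed in, with the robot touching nothing.
It also fails if it takes over 42 s, if anything falls off the work surface, if the arm or the gripper's body presses on something with over 40 N, if the wrist force passes 120 N, or if a joint passes its speed limit or range.

## Working session

There is one attempt and no reset: what is moved stays moved. The work goes in short steps, each a Python script; the robot and the scene stay as the last script left them, time stands still between calls to the robot, and variables do not carry over. Pictures are saved under pics/ and viewed, at most 10 in all, crops included, and the job is handed in when it is done.

```bash
mkdir -p pics
cat > h.py <<'E'
import numpy as np, cv2
from bench import env, kinematics, monitor, eyes, job
def grab(n):
    f=eyes.grab_frame(n); return f["frame"],np.array(f["mtx"]),np.array(f["view"])
def plane(px,K,V,z):
    d=V[:3,:3].T@np.linalg.inv(K)@np.array([px[0],px[1],1.]); c=-V[:3,:3].T@V[:3,3]
    return c+d*(z-c[2])/d[2]
def proj(p,K,V):
    q=K@(V[:3,:3]@np.array(p)+V[:3,3]); return q[:2]/q[2]
E
python3 - <<'E'
from h import *
ims=[]
for n in("scene","top"):
    f,K,V=grab(n); np.savez(f"pics/{n}.npz",f=f,K=K,V=V); cv2.imwrite(f"pics/{n}.png",cv2.resize(f[...,::-1],(800,600),interpolation=cv2.INTER_CUBIC))
    print(n,K.round(1).tolist(),(-V[:3,:3].T@V[:3,3]).round(3),V[:3,:3].round(2).tolist())
s=monitor.sense();print(s["clock"],s["ee_rot"],env.hold_point_z,s["contact_force"])
E
```

```text
scene [[361.3, 0.0, 254.1], [0.0, 361.3, 194.5], [0.0, 0.0, 1.0]] [1.326 0.419 0.753] [[-0.3, 0.95, 0.0], [0.56, 0.18, -0.81], [-0.77, -0.24, -0.59]]
top [[478.6, 0.0, 255.3], [0.0, 478.6, 189.1], [0.0, 0.0, 1.0]] [0.359 0.157 1.643] [[0.02, -1.0, 0.02], [-1.0, -0.02, -0.06], [0.06, -0.02, -1.0]]
0.1 [ 1.35975814e-01  9.90711991e-01 -5.44313424e-04 -1.80721880e-04] 0.0187 [ 0.06205546 -0.69331845 -0.21088912]
```

View pics/top.png

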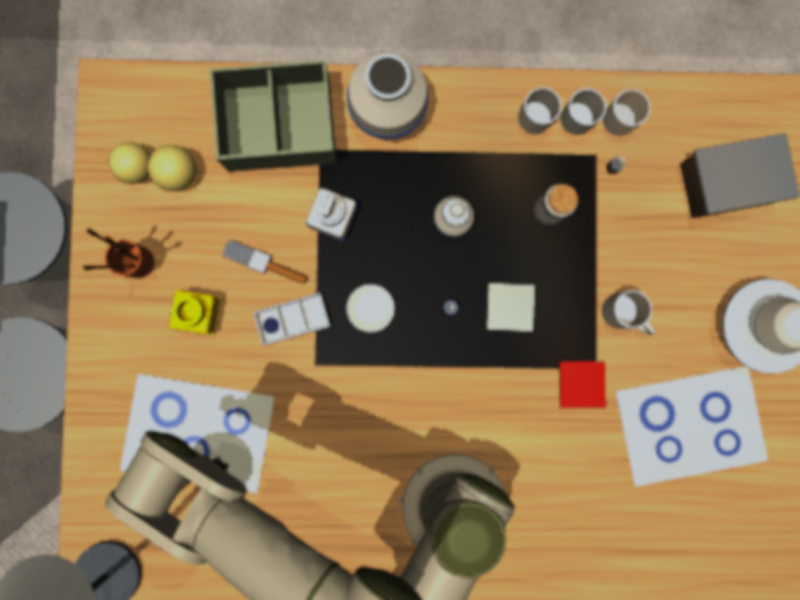

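View pics/scene.png

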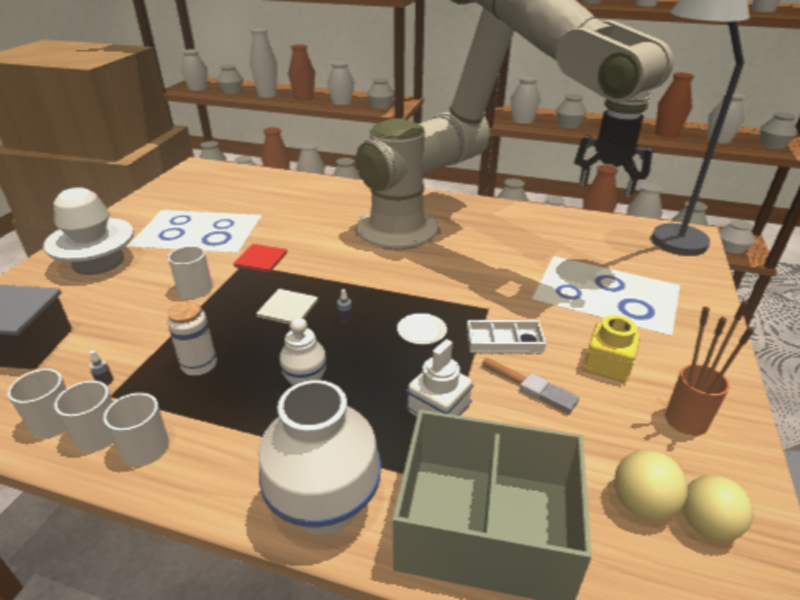

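The top view shows the square jar with its tab near (332,212) in the 800-wide picture and the off-white tile near (511,307). The red tile, the yellow jar and the saucer are decoys. I'll measure both from the top view, then hover over the jar.

Run:
```python
from h import *
d=np.load("pics/top.npz");f,K,V=d["f"],d["K"],d["V"]
hsv=cv2.cvtColor(f,cv2.COLOR_RGB2HSV)
m=((hsv[...,2]>95)).astype(np.uint8)
roi=np.zeros_like(m);roi[102:232,206:378]=1
n,l,st,c=cv2.connectedComponentsWithStats(m*roi)
for i in range(1,n):
    if st[i,4]>200:
        cn=cv2.findContours((l==i).astype(np.uint8),0,2)[0][0]; r=cv2.minAreaRect(cn); b=cv2.boxPoints(r)
        print(st[i],c[i].round(1),plane(c[i],K,V,.012).round(3),r, [plane(q,K,V,.012)[:2].round(3).tolist() for q in b])
crop=f[105:165,180:240];cv2.imwrite("pics/jartop.png",cv2.resize(crop[...,::-1],None,fx=9,fy=9,interpolation=cv2.INTER_CUBIC))
```

```text
[348 118  22  21 367] [358.7 127.8] [ 0.673 -0.227  0.012] ((358.5, 128.0), (20.0, 21.0), 90.0) [[0.707, -0.189], [0.708, -0.262], [0.639, -0.262], [0.637, -0.19]]
[206 120  21  32 487] [214.4 135.8] [0.636 0.27  0.012] ((212.137939453125, 136.15518188476562), (23.397613525390625, 25.8116512298584), 21.80141258239746) [[0.607, 0.331], [0.691, 0.3], [0.662, 0.225], [0.579, 0.256]]
[278 126  25  25 488] [289.9 137.9] [0.634 0.011 0.012] ((290.0, 138.0), (24.0, 24.0), 90.0) [[0.674, 0.052], [0.676, -0.03], [0.593, -0.031], [0.591, 0.051]]
[311 181  32  31 903] [326.5 196.1] [ 0.435 -0.117  0.012] ((326.4765930175781, 196.0615234375), (30.0988826751709, 29.97399139404297), 2.38594388961792) [[0.386, -0.063], [0.488, -0.067], [0.486, -0.17], [0.383, -0.166]]
[221 182  32  31 773] [236.7 196.9] [0.427 0.19  0.012] ((236.50003051757812, 197.00001525878906), (30.405588150024414, 30.405588150024414), 45.0) [[0.426, 0.264], [0.501, 0.192], [0.428, 0.118], [0.354, 0.19]]
```

View pics/jartop.png

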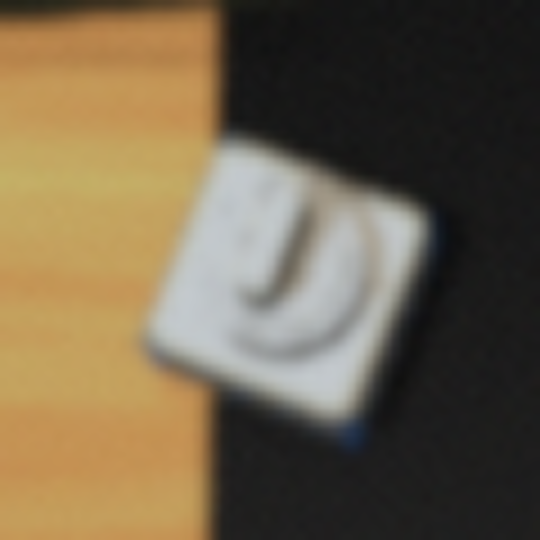

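The crop shows the tab lying parallel to the jar's left edge, from about (285,165) to (260,300). That gives a world angle of about -21°, with the jar at about (0.63, 0.273). The tile measures 102 mm, centred at (0.435, -0.117), which fits its stated size. Next I'll hover and take a close look.

```bash
cat >> h.py <<'E'
from scipy.spatial.transform import Rotation as R
def down(phi):
    "tool down, tool x along world angle phi (rad), fingers close across it"
    return (R.from_euler('z',phi)*R.from_euler('x',np.pi)).as_quat()
E
python3 - <<'E'
from h import *
for base in (-21,159):
    for dphi in(-30,0,30):
        for z in(.28,.11):
            q=kinematics.ik([.63,.273,z],down(np.radians(base+dphi))); print(base,dphi,z,None if q is None else np.round(q,2))
    q=kinematics.ik([.435,-.117,.2],down(np.radians(base+25))); print("tile",None if q is None else np.round(q,2))
b=-21 if kinematics.ik([.63,.273,.11],down(np.radians(-21))) is not None else 159
env.reach([.60,.27,.28],down(np.radians(b)))
f,K,V=grab("wrist");s=monitor.sense();print(b,s["clock"],s["position"])
np.savez("pics/w1.npz",f=f,K=K,V=V);cv2.imwrite("pics/w1.png",f[...,::-1])
print((-V[:3,:3].T@V[:3,3]).round(3),proj([.63,.273,.15],K,V),V[:3,:3].round(2).tolist())
E
```

```text
-21 -30 0.28 [ 0.24  0.68  0.8  -0.    1.65  2.7 ]
-21 -30 0.11 [ 0.24  0.77  1.09 -0.    1.28  2.7 ]
-21 0 0.28 [ 0.24  0.68  0.8  -0.    1.65  2.18]
-21 0 0.11 [ 0.24  0.77  1.09 -0.    1.28  2.18]
-21 30 0.28 [ 0.24  0.68  0.8  -0.    1.65  1.65]
-21 30 0.11 [ 0.24  0.77  1.09 -0.    1.28  1.65]
tile [-0.52  0.18  1.76 -0.    1.21  0.98]
159 -30 0.28 [ 0.24  0.68  0.8   0.    1.65 -0.44]
159 -30 0.11 [ 0.24  0.77  1.09  0.    1.28 -0.44]
159 0 0.28 [ 0.24  0.68  0.8   0.    1.65 -0.97]
159 0 0.11 [ 0.24  0.77  1.09  0.    1.28 -0.97]
159 30 0.28 [ 0.24  0.68  0.8   0.    1.65 -1.49]
159 30 0.11 [ 0.24  0.77  1.09  0.    1.28 -1.49]
tile [-0.52  0.18  1.76  0.    1.21 -2.16]
-21 2.2167 [0.59961967 0.27060132 0.2800494 ]
[0.674 0.24  0.423] [234.91436748 145.28072836] [[-0.36, -0.93, 0.0], [-0.89, 0.34, 0.31], [-0.29, 0.11, -0.95]]
```

View pics/w1.png

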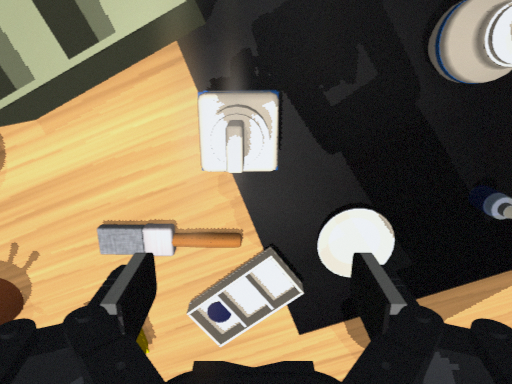

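The wrist view shows the jar's square at (239,131), the flange around (239,128) and the tab at about (236,122–172). I'll zoom in to measure the tab's top face.

Run:
```python
from h import *
d=np.load("pics/w1.npz");f,K,V=d["f"],d["K"],d["V"]
print(K[0,0],K[:2,2])
c=cv2.resize(f[80:180,190:290],None,fx=6,fy=6,interpolation=cv2.INTER_CUBIC)
c=cv2.convertScaleAbs(c,alpha=1.6,beta=-150)
cv2.imwrite("pics/w1c.png",c[...,::-1])
for p in([.63,.273,.15],[.63,.273,.106],[.63,.273,.07]):
    print(((proj(p,K,V)-[190,80])*6).round())
```

```text
339.2162462489962 [252.94253266 188.34824165]
[269. 392.]
[284. 337.]
[293. 303.]
```

View pics/w1c.png

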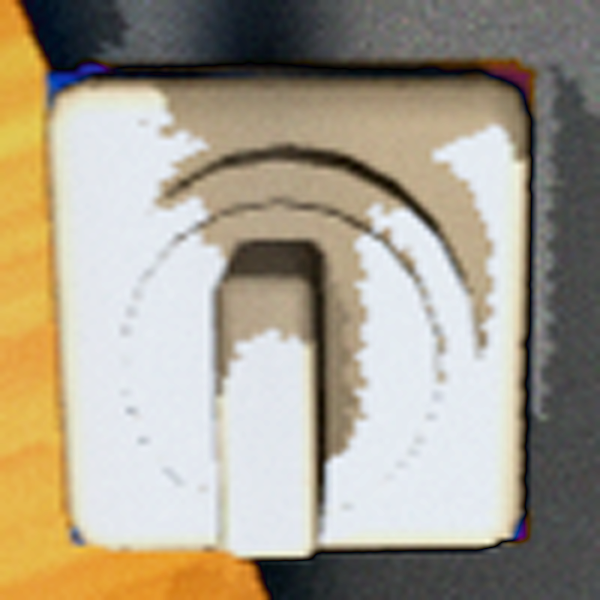

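The zoomed crop shows the tab's top face from about (219,275) to (316,553), and the flange circle centred near (283,357). I'll convert both.

Run:
```python
from h import *
d=np.load("pics/w1.npz");f,K,V=d["f"],d["K"],d["V"]
P=lambda x,y,z:plane(np.array([x,y])/6+[190-.42,80-.42],K,V,z)
a,b=P(267,275,.15),P(272,553,.15);l,r=P(223,414,.15),P(315,414,.15)
print(a,b,np.linalg.norm(a-b),np.degrees(np.arctan2(*(a-b)[1::-1])),np.linalg.norm(l-r),P(269,414,.15),"flange",P(283,357,.106))
for s in((58,95),(75,535),(527,120),(525,535)): print(P(*s,.075).round(4))
```

```text
[0.64510782 0.2676275  0.15      ] [0.60931594 0.28133956 0.15      ] 0.0383285732512561 -20.962110003392368 0.012506443075727972 [0.62762384 0.27439849 0.15      ] flange [0.62769573 0.27443456 0.106     ]
[0.6768 0.2962 0.075 ]
[0.607  0.3238 0.075 ]
[0.6453 0.2253 0.075 ]
[0.5785 0.2496 0.075 ]
```

Tab size, flange and jar edges all agree on (0.6276, 0.2744) and a yaw of -21°. Next I'll grasp and do the clockwise twist.

```bash
cat >> h.py <<'E'
X,Y,Z=.6276,.2744,.111; PH=-21
def st(t):
    s=monitor.sense(); r=R.from_quat(s["ee_rot"]).as_matrix()
    print(t,round(s["clock"],2),np.round(s["position"],4),"yaw",round(np.degrees(np.arctan2(r[1,0],r[0,0]))-PH,1),"F",np.round(s["contact_force"],1),"T",np.round(s["ft_torque"],2),"gap",round(s["finger_gap"],3),"grip",np.round(s["gripper_force"],1),flush=True)
E
python3 - <<'E'
from h import *
q=down(np.radians(PH))
env.reach([X,Y,.22],q)
g=env.movel([X,Y,Z],velocity=.1,guard=10); st("down %s"%g)
if not g:
    env.close_gripper(90); st("closed")
    env.reach([X,Y,Z],down(np.radians(PH-26))); env.hold(.3); st("cw")
    f,K,V=grab("wrist");cv2.imwrite("pics/cw.png",f[...,::-1]);np.savez("pics/cw.npz",f=f,K=K,V=V)
E
```

```text
down False 3.83 [0.6279 0.2745 0.1118] yaw -0.0 F [-0.1  1.1  0.4] T [-0.02  0.01  0.01] gap 0.999 grip 0.0
closed 4.48 [0.6279 0.275  0.1114] yaw 0.0 F [1.7 3.9 1.4] T [ 0.55 -0.29 -0.02] gap 0.157 grip 88.1
cw 5.29 [0.6278 0.2745 0.1113] yaw -25.9 F [3.1 3.9 3.7] T [ 0.62 -0.46 -0.09] gap 0.151 grip 88.4
```

View pics/cw.png

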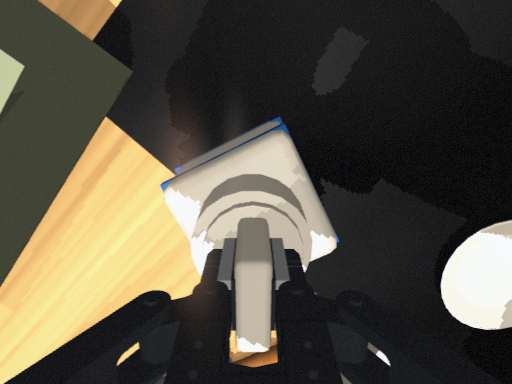

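The tab at (253,285) is still square to the pads, and the jar looks turned by about 25° relative to it. So the stopper followed the twist. Now I'll pull while twisting back, then draw it out.

Run:
```python
from h import *
q=down(np.radians(PH+26))
env.movel([X,Y,Z+.005],velocity=.004,frame=down(np.radians(PH)));st("mid")
env.movel([X,Y,Z+.010],velocity=.004,frame=q);env.hold(.2);st("ccw")
env.movel([X,Y,Z+.030],velocity=.02);st("out")
env.movel([X,Y,.27],velocity=.12);st("up")
f,K,V=grab("wrist");cv2.imwrite("pics/up.png",f[...,::-1]);np.savez("pics/up.npz",f=f,K=K,V=V)
```

```text
mid 6.74 [0.6272 0.2752 0.1141] yaw 0.1 F [ 7.1  8.6 -7.4] T [ 1.65 -1.31 -0.21] gap 0.153 grip 87.8
ccw 8.34 [0.6274 0.2757 0.119 ] yaw 26.1 F [ 8.  10.3 -8.5] T [ 2.06 -1.59 -0.2 ] gap 0.151 grip 87.8
out 9.49 [0.6275 0.2743 0.1409] yaw 26.0 F [ 0.3 -0.9 -2.5] T [0.05 0.01 0.01] gap 0.152 grip 90.4
up 10.72 [0.6274 0.2744 0.2691] yaw 26.0 F [ 0.1  0.4 -2.2] T [ 0.04 -0.05 -0.01] gap 0.15 grip 90.4
```

View pics/up.png

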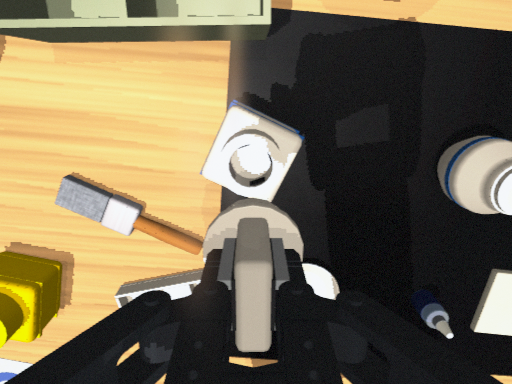

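The stopper is out and square in the grip at (253,285). The jar is empty and hasn't moved. Next I'll go above the tile and check its centre from close by.

Run:
```python
from h import *
q=down(np.radians(PH+26))
env.reach([.435,-.117,.22],q);env.movel([.375,-.117,.17],velocity=.15);st("over")
f,K,V=grab("wrist")
hsv=cv2.cvtColor(f,cv2.COLOR_RGB2HSV)
print(proj([.435,-.117,.012],K,V),hsv[tuple(proj([.45,-.117,.012],K,V)[::-1].astype(int))])
for sx in(-1,1):
  for sy in(-1,1): print(proj([.435+.05*sx,-.117+.05*sy,.012],K,V).round(),end=" ")
np.savez("pics/tile.npz",f=f,K=K,V=V);cv2.imwrite("pics/tile.png",f[...,::-1])
```

```text
over 13.05 [ 0.3759 -0.1172  0.1707] yaw 26.0 F [ 0.1  0.6 -2. ] T [ 0.   -0.    0.02] gap 0.152 grip 90.4
[256.67550927 102.32358373] [ 39  15 240]
[306. 163.] [197. 154.] [323.  45.] [201.  34.]
```

View pics/tile.png

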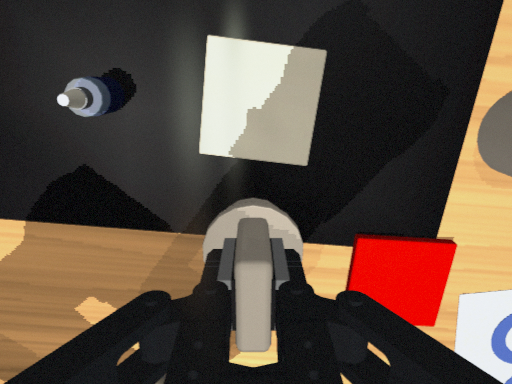

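The tile's corners are at (208,36), (326,50), (308,165) and (200,154). That is about 3 mm from my prediction, so I'll correct the target and set the stopper down under a force guard.

Run:
```python
from h import *
d=np.load("pics/tile.npz");K,V=d["K"],d["V"]
C=np.array([plane(p,K,V,.012) for p in((208,36),(326,50),(308,165),(200,154))])
print(np.linalg.norm(C-np.roll(C,1,0),axis=1).round(4),C.mean(0))
c=C.mean(0)
if np.hypot(c[0]-.435,c[1]+.117)<.008:
    env.movel([c[0],c[1],.12],velocity=.12)
    env.movel([c[0],c[1],.055],velocity=.06);st("near")
    g=env.movel([c[0],c[1],.036],velocity=.012,guard=4);st("touch %s"%g)
```

```text
[0.0987 0.0976 0.0983 0.0989] [ 0.4336173  -0.12043939  0.012     ]
near 15.12 [ 0.4338 -0.1205  0.0553] yaw 26.0 F [ 0.2 -0.2 -1.7] T [-0.06 -0.    0.01] gap 0.151 grip 90.4
touch True 16.12 [ 0.4336 -0.1204  0.0432] yaw 26.0 F [-1.2  1.   6. ] T [0.03 0.14 0.02] gap 0.158 grip 91.4
```

Contact came at TCP z = 0.0432 m, against an expected 0.0433. I'll release, retreat and check.

Run:
```python
from h import *
env.release();env.hold(.3);st("open")
p=monitor.sense()["position"]
env.movel([p[0],p[1],.16],velocity=.08)
env.movel([.36,p[1],.26],velocity=.15);env.hold(.3);st("clear")
f,K,V=grab("wrist");g,K2,V2=grab("scene")
print(proj([p[0],p[1],.082],K,V).round(),proj([p[0],p[1],.06],K2,V2).round())
u,v=proj([p[0],p[1],.06],K2,V2).astype(int)
c=cv2.resize(g[max(v-60,0):v+60,u-80:u+80],(400,300),interpolation=cv2.INTER_CUBIC)
cv2.imwrite("pics/end.png",np.hstack([cv2.resize(f,(400,300)),c])[...,::-1])
```

```text
open 17.12 [ 0.4331 -0.1201  0.0427] yaw 26.0 F [ 0.3  0.2 -0.2] T [-0.02 -0.01 -0.01] gap 1.0 grip 0.0
clear 20.01 [ 0.3601 -0.1201  0.2597] yaw 26.0 F [0.6 1.  0.2] T [-0.03  0.   -0.01] gap 0.997 grip 0.0
[259.  84.] [182. 183.]
```

View pics/end.png

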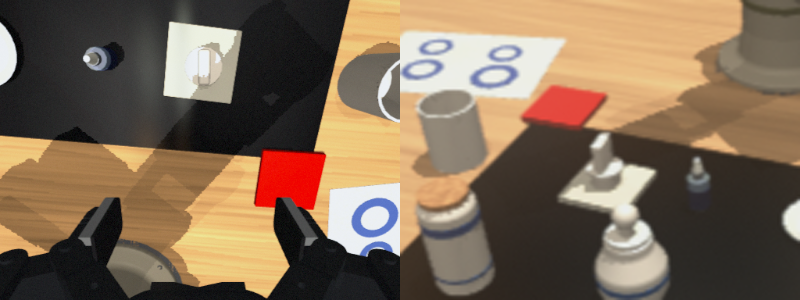

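The stopper stands upright in the middle of the tile at (203,65) in the left-hand picture, and the robot is clear of it.

```bash
python3 -c "
from h import *
print(job.hand_in())"
```

```text
the job is handed in; nothing more can be done
None
```

I twisted the stopper about 26° clockwise, then about 26° anticlockwise past home while pulling, drew it out, stood it upright in the middle of the plaster tile and handed the job in at about 20 s.

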